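Lay the condiment tray for the table

ROBOT

A 6-joint arm with a two-finger parallel gripper is mounted at the origin on a cart in front of the work surface, level with it; the furniture and walls round the work are solid. World frame = base frame: x ahead of the robot, y to its left, z up, the work surface at z = 0. Lengths are in m, angles in rad, forces in N, time in s.
With the tool pointing down it reaches from about 0.4 to 0.925 m from the base axis. Payload 12.5 kg.
Tool frame: the origin (TCP) lies at the very end of the fingers, on their centre line; the grasp point (between the pads) lies 19 mm behind it (pinch_z is the distance from the TCP to the grasp point, in m); z points along the fingers, y is the line along which they close (so a half turn about z gives the same grasp; the last joint's range is limited). The gripper opens to 95 mm and grips with 3 to 60 N. Pads are 20 mm wide; open, the fingers measure 119 mm over their backs; the gripper's body (75 mm by 180 mm) begins 59 mm behind the grasp point.
Start: joints at [-1.288, 0.491, 1.559, -0, 1.092, -0.106], TCP at [0.237, -0.578, 0.215] pointing down, gripper open.
Joint ranges: [-3.1, 3.1], [-0.84, 2.19], [0.05, 2.79], [-1.13, 4.28], [0.06, 2.93], [-2.69, 2.69]. Speed limits (rad/s): [2.22, 2.22, 2.79, 3.14, 3.14, 3.14].

INTERFACE

Orientations are given as a unit quaternion [x, y, z, w].
In Python, from rig import read_state, snapshot, hand_in, pinch_z gives the robot as it stands.
- The arm moves only by the tool jog_arm, never from a script. Its argument "steps" is text: rows parted by semicolons, each of 5 numbers parted by spaces: the shift along the tool's x, y, z as a fraction of full scale, then the turn about the tool's z as a fraction of full scale, then the closure, from -1 (fully open) to 1 (shut). In form: tx ty tz yaw claw; .... A call has 1 to 12 rows; each row is the pose to reach, as a shift and turn from the pose commanded when the call began, along the tool's axes at that moment; what a row does not reach only later rows make up. Full scale, the value 1, is 120 mm for a shift and 2 rad for a turn. A row lasts 1/8 s, in which the tool goes at most 62.5 mm and 10.7 degrees, less where a joint would pass 70% of its speed; a pose out of reach is approached as far as the arm can. A call with a number of a shift or a turn outside -1 to 1 is refused whole. A call with a gripper value outside its range is refused whole. The fingers move at their own pace and stop on an object; the grip force is fixed at half the most. Time passes only in rows, so rows that repeat a pose let the fingers close. It gives the time, the measured TCP pose, the force, the opening and the grip force at its end, in the units of the state.
- read_state(): the state, without advancing time (a new reading comes with each control period).
- snapshot(name): name is "scene" or "top" or "wrist"; returns a dict with "frame" (384x512x3 uint8, red, green, blue), "K" (3x3 intrinsics, pixels), "extrinsics" (4x4, takes a point from camera to world coordinates); the wrist camera has in their place "mount" (4x4, takes a point from camera to tool coordinates, whose origin is the TCP and whose axes are the flange's). Camera axes: x right, y up, looking along -z (the intrinsics and any distortion apply to the point x, -y, -z); pixel columns grow to the right and rows downward; lengths in m; the calibration is good to about 2 mm. The wrist camera is an equidistant fisheye: a pixel r from the principal point sees the ray r / f radians off the axis. A picture is of the moment at which its call begins: read the wrist's pose just before it. There is no depth.
- hand_in(): hands the job in; it is judged then, once.
The state is a dict: "t": time; "joint_pos": joint angles; "dq": joint speeds; "joint_efforts": joint torques, N m; "eef_pos": TCP position; "orientation": TCP orientation; "force": force on the tool from outside, world axes, zero at the start; "ft_torque": the same for the moment, N m; "width": opening from 0.0 (shut) to 1.0 (fully open); "grasp_force": force on a finger pad.
Only numpy, scipy, OpenCV 4.12 (cv2) and the standard library are available. Lean on these libraries where they do the work, as an engineer would, in place of code of your own. Each camera call takes 0.05 s, during which the arm holds its last target. There are 200 camera calls.

TASK

Lay the wooden tray for the table: stand the pepper shaker (dark filling, black neck band) on the black coaster, the salt shaker (white filling, white neck band) on the white coaster and the spice jar with the brown label on the blue coaster, all upright, and lay the lemon from the front of the worktop on the yellow coaster, lying on its side as it lies now. Set each thing inside the coaster's raised rim, near its middle, and let go of it. The two spice jars with green labels near the tray stay where they are: do not shift them.

Things in the scene. Friction and masses are not known exactly. Their poses are not given: they have to be found in the camera images.
- pepper_shaker: Small round glass shaker with a domed grey cap that bears a BLACK neck band, and a dark grey filling (pepper) in its lower half; standing upright (it may lean by up to 3 degrees), loose, 0.1 kg. Body 44 mm in diameter at its widest, cap 34 mm across (38 mm over the band) from 70 to 90 mm; 90 mm tall; can be gripped 45 to 60 mm above its underside, where it is 30 to 44 mm wide. Origin at the centre of its underside, z up.
- salt_shaker: Small round glass shaker with a domed grey cap that bears a WHITE neck band, and a white filling (salt) in its lower half; standing upright (it may lean by up to 3 degrees), loose, 0.1 kg. Body 44 mm in diameter at its widest, cap 34 mm across (38 mm over the band) from 70 to 90 mm; 90 mm tall; can be gripped 45 to 60 mm above its underside, where it is 30 to 44 mm wide. Origin at the centre of its underside, z up.
- jar_brown: Round glass spice jar with a red cap that bears a cream spot on top, a BROWN label and a reddish-brown filling, standing upright, loose, 0.11 kg. Glass 42 mm, red cap 45 mm in diameter from 85 to 106 mm; 106 mm tall; best gripped at or just below the cap, so that the gripper's body stays clear of its top. Origin at the centre of its underside, z up.
- lemon: Yellow lemon lying on its side, loose, 0.11 kg, in the row of things between the tray and the front edge of the worktop (the lemons far to the right beside the tea towel are other ones). 72 mm long along its own x axis, 57 mm wide along its y axis, 58 mm high; it is best gripped across its width (along its y). Origin at its underside below its middle, z up as it lies at the start.
- jar_green_1: Look-alike that must be left alone: round glass spice jar with a red cap that bears a green spot on top, and a GREEN label, standing upright, loose, 45 mm in diameter, 106 mm tall. Origin at the centre of its underside.
- jar_green_2: Second look-alike that must be left alone: round glass spice jar with a red cap that bears a green spot on top, and a GREEN label, standing upright, loose, 45 mm in diameter, 106 mm tall. Origin at the centre of its underside.
- coaster_black: Black round coaster for the pepper shaker, fixed in the tray. 86 mm outside; a flat floor 74 mm across lies 4 mm above its origin, inside a rim whose top is 9 mm above its origin. Origin at the centre of its underside, z up, y along the tray's length. The four coasters lie in one row, in any order, centres 92 mm apart, in a fixed wooden tray 392 mm long, 110 mm wide, 18 mm high (floor 6 mm above the worktop) with a low bail handle at each end.
- coaster_white: White round coaster for the salt shaker, fixed in the tray; same size and origin as the black one.
- coaster_blue: Blue round coaster for the spice jar with the brown label, fixed in the tray; same size and origin as the black one.
- coaster_yellow: Yellow round coaster for the lemon, fixed in the tray; same size and origin as the black one.

How it is judged:
At the end, for the whole second after the job is handed in: Shakers and brown jar: within 15 mm of their coaster's centre, 4 mm of its floor, upright to 0.12 rad. Lemon: within 22 mm of the yellow coaster's centre, under 12 mm above its floor, turned under 0.5 rad from lying level. All four at rest. Green jars upright, moved under 20 mm (horizontal distance between pepper_shaker and coaster_black below 0.015 m and z of pepper_shaker in the frame of coaster_black between 0 and 0.008 m and angle between each of pepper_shaker, salt_shaker, jar_brown, jar_green_1, jar_green_2's own z axis and vertical below 0.12 rad and linear speed of each of pepper_shaker, salt_shaker, jar_brown, lemon below 0.02 m/s and horizontal distance between salt_shaker and coaster_white below 0.015 m and z of salt_shaker in the frame of coaster_white between 0 and 0.008 m and horizontal distance between jar_brown and coaster_blue below 0.015 m and z of jar_brown in the frame of coaster_blue between 0 and 0.008 m and horizontal distance between lemon and coaster_yellow below 0.022 m and z of lemon in the frame of coaster_yellow between 0 and 0.016 m and angle between lemon's own z axis and vertical below 0.5 rad and distance of each of jar_green_1, jar_green_2 from where it was at the start of the episode below 0.02 m); the robot touches nothing.
It fails at once if a green-labelled spice jar is shifted by more than 20 mm or tipped (distance of any of jar_green_1, jar_green_2 from where it was at the start of the episode above 0.02 m or angle between any of jar_green_1, jar_green_2's own z axis and vertical above 0.3 rad).
It also fails if it takes over 90 s, if anything falls off the work surface, if the arm or the gripper's body presses on something with over 40 N, if the wrist force passes 120 N, or if a joint passes its speed limit or range.

## Working session

There is one attempt and no reset: what is moved stays moved. The work goes in short steps, Python scripts to look and compute and a tool call to move; the robot and the scene stay as the last step left them, time stands still between calls to the robot, and variables do not carry over. Pictures are saved under pics/ and viewed, at most 14 in all, crops included, and the job is handed in when it is done.

Besides the shell and the picture viewer there is one more tool, called after "Call:" by a JSON object that holds its "api" and its "payload". jog_arm: Moves the arm, as the interface text tells. Its arguments: {"type":"object","properties":{"steps":{"type":"string"}},"required":["steps"]}

```bash
mkdir -p pics; ls
cat > h.py <<'E'
import numpy as np, cv2
from rig import read_state, snapshot
from scipy.spatial.transform import Rotation as R
def pix2w(s,u,v,z):
    K=s["K"];E=np.array(s["extrinsics"])
    d=np.array([(u-K[0][2])/K[0][0],-(v-K[1][2])/K[1][1],-1.]);d=E[:3,:3]@d;o=E[:3,3]
    return o+d*(z-o[2])/d[2]
def save(s,n):cv2.imwrite("pics/"+n,s["frame"][:,:,::-1])
E
python3 - <<'E'
from h import *
import pickle
st=read_state();print(st)
for n in("scene","top"):
    s=snapshot(n);print(n,[k for k in s],np.round(s["K"],1).tolist(),np.round(s["extrinsics"],3).tolist());save(s,n+"0.png");pickle.dump(s,open(n+".pkl","wb"))
E
```

```text
pics
{'t': 0.0, 'joint_pos': array([-1.28759944e+00,  4.91570950e-01,  1.55943569e+00,  2.61753131e-05,
        1.09167180e+00, -1.05581371e-01]), 'dq': array([-0.00047566,  0.00029314, -0.00074159,  0.00050661,  0.00032664,
       -0.00036426]), 'joint_efforts': array([-4.46565891e-04, -6.12646866e+01, -2.58178836e+01,  6.92107575e-02,
        4.82515327e-02, -1.07521271e-04]), 'eef_pos': array([ 0.23688474, -0.57812177,  0.2140594 ]), 'orientation': array([ 9.81166875e-01,  1.93161249e-01, -3.65848232e-05, -5.41783348e-04]), 'force': array([-0.01765317, -1.26227493, -0.03969298]), 'ft_torque': array([-0.06572266, -0.01854477, -0.00742293]), 'grasp_force': 0.0, 'width': 0.9998734744681118}
scene ['frame', 'K', 'extrinsics'] [[495.6, 0.0, 260.2], [0.0, 495.6, 189.0], [0.0, 0.0, 1.0]] [[-0.861, 0.332, -0.386, 0.1], [-0.508, -0.528, 0.68, 0.71], [0.022, 0.781, 0.624, 0.794], [0.0, 0.0, 0.0, 1.0]]
top ['frame', 'K', 'extrinsics'] [[384.8, 0.0, 257.1], [0.0, 384.8, 193.8], [0.0, 0.0, 1.0]] [[0.016, 0.991, -0.133, 0.419], [-1.0, 0.017, 0.005, -0.095], [0.007, 0.133, 0.991, 0.974], [0.0, 0.0, 0.0, 1.0]]
```

View pics/scene0.png

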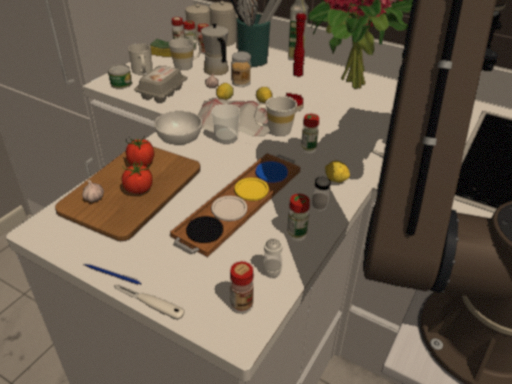

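View pics/top0.png

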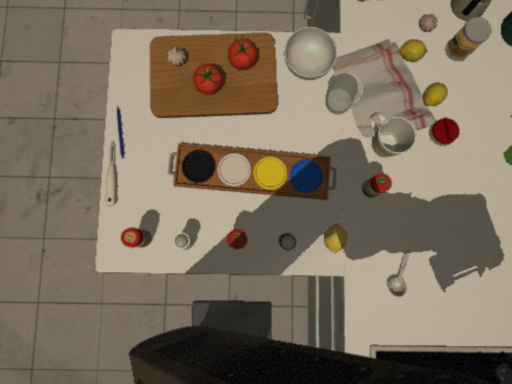

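The scene view shows, front row from left to right: brown jar, salt, green jar, pepper, lemon. In the top view they are at brown (132,238), salt (182,241), green jar 1 (236,238), pepper (288,242) and lemon (335,238), with green jar 2 at (378,185). The coasters run black (198,166), white (234,170), yellow (270,173), blue (307,176).

Run:
```python
from h import *
import pickle
s=pickle.load(open("top.pkl","rb"))
cv2.imwrite("pics/crop.png",cv2.resize(s["frame"][145:265,110:400,::-1],None,fx=2.75,fy=2.75,interpolation=cv2.INTER_CUBIC))
for n,u,v,z in [("brown",132,238,.106),("salt",182,241,.09),("g1",236,238,.106),("pep",288,242,.09),("lem",335,238,.029),("g2",380,184,.106),("black",198,166,.012),("white",234,170,.012),("yel",270,173,.012),("blue",307,176,.012)]:
    print(n,np.round(pix2w(s,u,v,z),3))
```

```text
brown [0.431 0.179 0.106]
salt [0.426 0.07  0.09 ]
g1 [ 0.435 -0.054  0.106]
pep [ 0.428 -0.172  0.09 ]
lem [ 0.44  -0.292  0.029]
g2 [ 0.563 -0.381  0.106]
black [0.617 0.051 0.012]
white [ 0.608 -0.04   0.012]
yel [ 0.602 -0.132  0.012]
blue [ 0.596 -0.226  0.012]
```

View pics/crop.png

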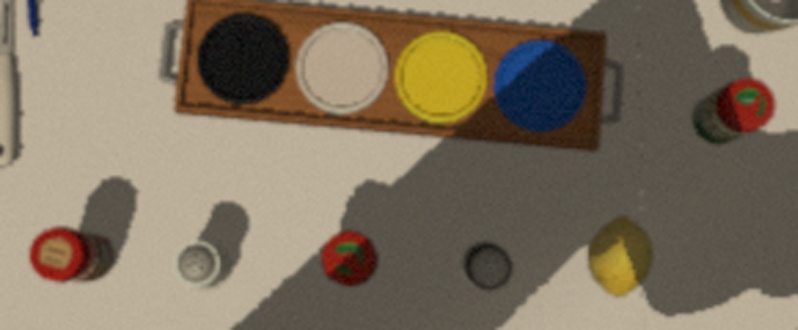

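The coaster spacing measures 92 mm, which matches what was given. The lemon's long axis is about along world x. I'll place the lemon first, while its neighbours on the tray are still empty.

```bash
cat >> h.py <<'E'
def go(x,y,z,th=None):
    """shift/turn in jog units from the present pose to TCP x,y,z, tool-x heading th"""
    st=read_state();r=R.from_quat(st["orientation"]);M=r.as_matrix()
    h=np.arctan2(M[1,0],M[0,0]);d=M.T@(np.array([x,y,z])-st["eef_pos"])/.12
    return np.round(d,2), round((h-(h if th is None else th))/2,3)
E
python3 - <<'E'
from h import *
import pickle
s=pickle.load(open("top.pkl","rb"))
for n,u,v,z in [("brown",60,254,.106),("salt",199,263,.08),("g1",350,258,.106),("pep",488,265,.08),("lem",621,256,.029),("black",243,57,.014),("white",342,67,.014),("yel",441,77,.014),("blue",541,85,.014)]:
    print(n,np.round(pix2w(s,110+(u+.5)/2.75-.5,145+(v+.5)/2.75-.5,z),3))
print(go(.44,-.292,.13,-.08))
E
```

```text
brown [0.433 0.18  0.106]
salt [0.428 0.071 0.08 ]
g1 [ 0.433 -0.056  0.106]
pep [ 0.43  -0.171  0.08 ]
lem [ 0.44  -0.293  0.029]
black [0.618 0.051 0.014]
white [ 0.61  -0.041  0.014]
yel [ 0.602 -0.132  0.014]
blue [ 0.596 -0.224  0.014]
(array([ 2.47, -1.56,  0.7 ]), np.float64(0.234))
```

Call:
{"api": "jog_arm", "payload": {"steps": "0.98 -0.62 0 0 -1;0.98 -0.62 0 0 -1;0.98 -0.62 0 0.235 -1;0.98 -0.62 0 0.235 -1;0.98 -0.62 0 0.235 -1"}}

```text
t: 0.72
eef_pos: [0.3178, -0.4645, 0.2145]
orientation: [0.999, -0.042, -0.0, -0.0]
force: [-0.0, -0.2, -0.1]
width: 1.001
grasp_force: 0.0
```

Call:
{"api": "jog_arm", "payload": {"steps": "0.5 -0.5 0 0 -1;0.9 -1 0 0 -1;0.9 -1 0 0 -1;0.9 -1 0 0 -1"}}

```text
t: 1.23
eef_pos: [0.4362, -0.3523, 0.2144]
orientation: [0.999, -0.039, -0.0, -0.0]
force: [0.1, -0.7, -1.0]
width: 0.999
grasp_force: 0.0
```

Run:
```python
from h import *
st=read_state()
s=snapshot("wrist");save(s,"w1.png")
print(go(.44,-.293,.1,-.08),st["eef_pos"]);print(s["K"],np.round(s["mount"],3))
```

```text
(array([-0.  , -0.5 ,  0.95]), np.float64(0.0)) [ 0.43621892 -0.35233774  0.21442973]
[[297.31863964   0.         252.76969004]
 [  0.         297.31863964 192.73604186]
 [  0.           0.           1.        ]] [[-0.001  0.958  0.288  0.082]
 [ 1.     0.001  0.002 -0.   ]
 [ 0.002  0.288 -0.958 -0.169]
 [ 0.     0.     0.     1.   ]]
```

View pics/w1.png

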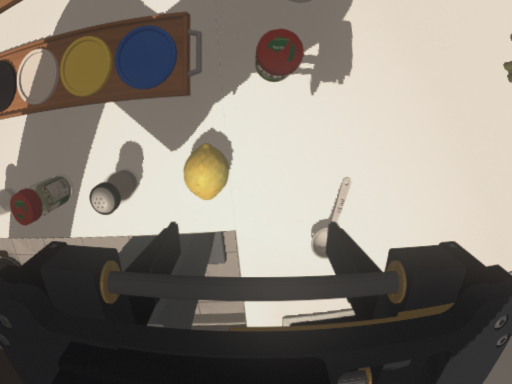

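The wrist view shows the lemon centred at (206,173) with its long axis about vertical in the picture, along tool x. The pepper cap is at (105,198), yellow at (86,66) and blue at (146,58). I'll check these against the top-view positions.

```bash
cat >> h.py <<'E'
def wpix(s,st,u,v,z):
    K=s["K"];x=(u-K[0][2])/K[0][0];y=(v-K[1][2])/K[1][1];r=np.hypot(x,y)
    d=np.array([x/r*np.sin(r),-y/r*np.sin(r),-np.cos(r)])
    M=R.from_quat(st["orientation"]).as_matrix();m=np.array(s["mount"])
    o=st["eef_pos"]+M@m[:3,3];d=M@m[:3,:3]@d
    return o+d*(z-o[2])/d[2]
E
python3 - <<'E'
from h import *
st=read_state();s=snapshot("wrist")
for n,u,v,z in [("lem",206,173,.029),("tipf",206,146,.029),("tipn",208,199,.029),("pep",105,198,.085),("yel",86,66,.014),("blue",146,58,.014),("g2",280,52,.106)]:print(n,wpix(s,st,u,v,z).round(3))
E
```

```text
lem [ 0.441 -0.295  0.029]
tipf [ 0.474 -0.299  0.029]
tipn [ 0.407 -0.294  0.029]
pep [ 0.435 -0.182  0.085]
yel [ 0.604 -0.139  0.014]
blue [ 0.595 -0.229  0.014]
g2 [ 0.566 -0.388  0.106]
```

Call:
{"api": "jog_arm", "payload": {"steps": "0 -0.5 0.4 0 -1;0 -0.5 0.8 0 -1;0 -0.5 0.95 0 -1;0 -0.5 0.95 0 -1"}}

```text
t: 1.82
eef_pos: [0.4388, -0.2948, 0.0996]
orientation: [0.999, -0.041, -0.001, -0.001]
force: [0.1, -0.9, 0.3]
width: 0.998
grasp_force: 0.0
```

Call:
{"api": "jog_arm", "payload": {"steps": "0 0 0.4 0 -1;0 0 0.73 0 -1;0 0 0.73 0 -1;0 0 0.73 0 1;0 0 0.73 0 1;0 0 0.73 0 1;0 0 0.73 0 1;0 0 0.73 0 1"}}

```text
t: 2.82
eef_pos: [0.4399, -0.2944, 0.0134]
orientation: [0.999, -0.041, 0.0, 0.0]
force: [-0.5, 0.7, 6.2]
width: 0.579
grasp_force: 30.0
```

Call:
{"api": "jog_arm", "payload": {"steps": "0 0 -0.4 0 1;0 0 -0.7 0 1;0.3 -0.3 -0.7 0 1;0.6 -0.7 -0.7 0 1;0.9 -1 -0.7 0 1;0.9 -1 -0.7 0 1;0.9 -1 -0.7 0 1"}}

```text
t: 3.7
eef_pos: [0.5567, -0.1833, 0.0967]
orientation: [0.999, -0.04, -0.0, -0.0]
force: [-0.4, 0.0, -1.2]
width: 0.584
grasp_force: 30.0
```

Run:
```python
from h import *
print(go(.602,-.132,.0235,-.08))
```

```text
(array([ 0.34, -0.46,  0.61]), np.float64(-0.0))
```

Call:
{"api": "jog_arm", "payload": {"steps": "0.2 -0.3 0 0 1;0.34 -0.46 0 0 1;0.34 -0.46 0 0 1;0.34 -0.46 0 0 1"}}

```text
t: 4.2
eef_pos: [0.6014, -0.1328, 0.0969]
orientation: [0.999, -0.041, -0.0, 0.0]
force: [0.4, -0.5, -0.2]
width: 0.583
grasp_force: 30.0
```

Run:
```python
from h import *
st=read_state();s=snapshot("wrist");save(s,"w2.png")
print(go(.602,-.132,.0235,-.08),st["eef_pos"])
```

```text
(array([ 0.  , -0.01,  0.61]), np.float64(-0.001)) [ 0.6013538  -0.13279119  0.09688707]
```

View pics/w2.png

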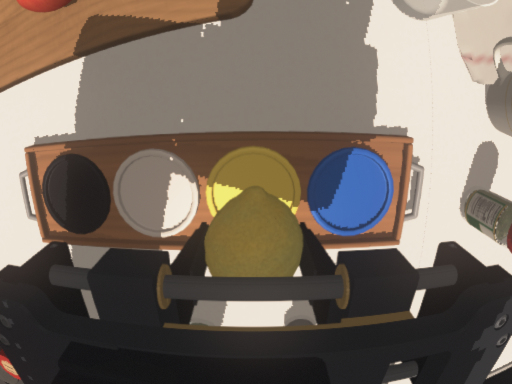

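The lemon is in the grip, centred over yellow in y (both at column 254). The coasters appear at black (75,194), white (156,193) and blue (350,191).

Run:
```python
from h import *
st=read_state();s=snapshot("wrist")
for n,u,v in [("black",75,194),("white",156,193),("blue",350,191)]:print(n,wpix(s,st,u,v,.014).round(3))
```

```text
black [0.621 0.047 0.014]
white [ 0.615 -0.044  0.014]
blue [ 0.602 -0.222  0.014]
```

Call:
{"api": "jog_arm", "payload": {"steps": "0 0 0.3 0 1;0 0 0.5 0 1;0 0 0.61 0 1;0 0 0.61 0 1;0 0 0.61 0 0.1;0 0 0.61 0 -0.4;0 0 0.61 0 -0.4;0 0 0.3 0 -0.4;0 0 -0.3 0 -0.4;0 0 -0.3 0 -0.4"}}

```text
t: 5.55
eef_pos: [0.6039, -0.1321, 0.1373]
orientation: [0.999, -0.04, 0.003, 0.001]
force: [-1.0, 0.1, 0.3]
width: 0.697
grasp_force: 0.0
```

Call:
{"api": "jog_arm", "payload": {"steps": "-0.2 0.1 0 -0.09 -1;-0.4 0.2 0 -0.18 -1;-0.6 0.3 0 -0.27 -1;-0.8 0.4 0 -0.36 -1;-1 0.4 0 -0.45 -1;-1 0.4 0 -0.54 -1;-1 0.4 0 -0.63 -1;-1 0.4 0 -0.72 -1;-1 0.4 0 -0.785 -1;-1 0.4 0 -0.785 -1"}}

```text
t: 6.8
eef_pos: [0.4786, -0.1697, 0.1327]
orientation: [0.736, 0.677, -0.0, -0.0]
force: [-0.2, -0.1, 0.3]
width: 1.0
grasp_force: 0.0
```

Run:
```python
from h import *
st=read_state();s=snapshot("wrist");save(s,"w3.png")
print(go(.431,-.174,.033,1.49),st["eef_pos"])
```

```text
(array([-0.07, -0.39,  0.83]), np.float64(-0.002)) [ 0.47862679 -0.16973342  0.1326664 ]
```

View pics/w3.png

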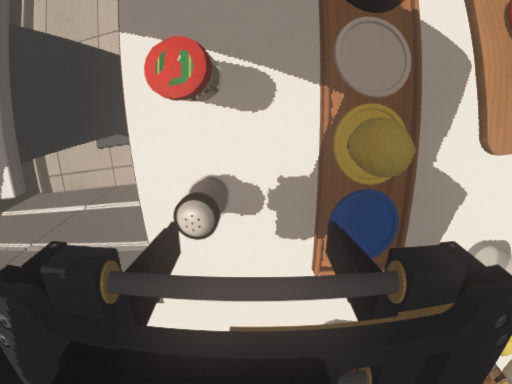

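Pepper cap is at (195,219), green jar 1 cap at (178,68), and the lemon at (382,147) is inside the yellow rim around (372,145).

Run:
```python
from h import *
st=read_state();s=snapshot("wrist")
for n,u,v,z in [("pep",195,219,.089),("band",197,214,.073),("g1",178,68,.106),("lem",382,147,.039),("yel",372,145,.014),("blue",364,223,.014)]:print(n,wpix(s,st,u,v,z).round(3))
```

```text
pep [ 0.434 -0.169  0.089]
band [ 0.432 -0.171  0.073]
g1 [ 0.439 -0.057  0.106]
lem [ 0.605 -0.132  0.039]
yel [ 0.605 -0.134  0.014]
blue [ 0.598 -0.219  0.014]
```

Call:
{"api": "jog_arm", "payload": {"steps": "-0.04 -0.385 0 0 -1;-0.04 -0.385 0 0 -1;-0.04 -0.385 0.4 0 -1;-0.04 -0.385 0.83 0 -1;-0.04 -0.385 0.83 0 -1;-0.04 -0.385 0.83 0 1;-0.04 -0.385 0.83 0 1;-0.04 -0.385 0.83 0 1;-0.04 -0.385 0.83 0 1;-0.04 -0.385 0.83 0 1;-0.04 -0.385 0.83 0 1;-0.04 -0.385 0.83 0 1"}}

```text
t: 8.4
eef_pos: [0.4325, -0.1709, 0.0335]
orientation: [0.735, 0.678, 0.0, 0.0]
force: [0.0, 0.2, 2.0]
width: 0.418
grasp_force: 29.7
```

Call:
{"api": "jog_arm", "payload": {"steps": "0 0 -0.4 0 1;0 0 -0.8 0 1;0 0.5 -0.8 0 1;0.3 0.9 -0.8 0 1;0.7 1 -0.8 0 1;1 1 -0.8 0 1;1 1 -0.8 0 1;1 1 -0.8 0 1"}}

```text
t: 9.4
eef_pos: [0.5617, -0.0614, 0.1292]
orientation: [0.735, 0.678, -0.0, -0.0]
force: [0.2, -0.1, -2.2]
width: 0.419
grasp_force: 29.5
```

Run:
```python
from h import *
print(go(.620,.049,.0445,1.49))
```

```text
(array([0.96, 0.41, 0.71]), np.float64(-0.0))
```

Call:
{"api": "jog_arm", "payload": {"steps": "0.5 0.2 0 0 1;0.96 0.41 0 0 1;0.96 0.41 0 0 1;0.96 0.41 0.3 0 1;0.96 0.41 0.55 0 1;0.96 0.41 0.71 0 1;0.96 0.41 0.71 0 1;0.96 0.41 0.71 0 0;0.96 0.41 0.71 0 -0.3;0.96 0.41 0.71 0 -0.3;0.96 0.41 0.3 0 -0.4;0.96 0.41 0 0 -0.4"}}

```text
t: 10.9
eef_pos: [0.6205, 0.0498, 0.1312]
orientation: [0.735, 0.678, 0.0, 0.0]
force: [-0.9, -0.6, -0.5]
width: 0.7
grasp_force: 0.0
```

Run:
```python
from h import *
print(go(.430,.071,.15,1.49), read_state()["width"])
```

```text
(array([ 0.05, -1.6 , -0.16]), np.float64(-0.001)) 0.7001015009078296
```

Call:
{"api": "jog_arm", "payload": {"steps": "0 -0.3 -0.1 0 -1;-0.3 -0.7 -0.15 0 -1;-0.5 -0.97 -0.15 0 -1;-0.5 -0.97 -0.15 0 -1;-0.5 -0.97 -0.15 0 -1"}}

```text
t: 11.52
eef_pos: [0.5003, -0.0005, 0.1479]
orientation: [0.736, 0.677, 0.0, 0.001]
force: [0.6, -0.3, 0.1]
width: 0.996
grasp_force: 0.0
```

Run:
```python
from h import *
st=read_state();s=snapshot("wrist");save(s,"w4.png")
print(go(.430,.071,.033,1.49),st["eef_pos"])
```

```text
(array([ 0.54, -0.63,  0.95]), np.float64(-0.0)) [ 0.50025903 -0.00050544  0.14789179]
```

View pics/w4.png

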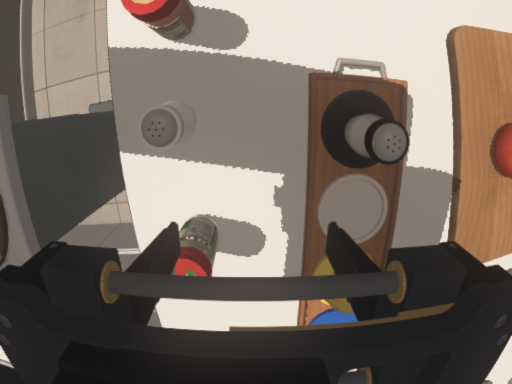

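Pepper stands on the black coaster, cap at (390,142) leaning outward only by perspective. The salt cap is at (160,127).

Run:
```python
from h import *
st=read_state();s=snapshot("wrist")
for n,u,v,z in [("salt",160,127,.089),("pep",390,142,.099),("black",359,130,.014),("white",352,208,.014),("brown",151,-5,.106)]:print(n,wpix(s,st,u,v,z).round(3))
```

```text
salt [0.434 0.073 0.089]
pep [0.614 0.049 0.099]
black [0.618 0.051 0.014]
white [ 0.61  -0.036  0.014]
brown [0.44  0.176 0.106]
```

Call:
{"api": "jog_arm", "payload": {"steps": "0.4 -0.4 0 0 -1;0.555 -0.62 0 0 -1;0.555 -0.62 0 0 -1;0.555 -0.62 0.4 0 -1;0.555 -0.62 0.8 0 -1;0.555 -0.62 0.95 0 -1;0.555 -0.62 0.95 0 1;0.555 -0.62 0.95 0 1;0.555 -0.62 0.95 0 1;0.555 -0.62 0.95 0 1;0.555 -0.62 0.95 0 1;0.555 -0.62 0.95 0 1"}}

```text
t: 13.12
eef_pos: [0.4306, 0.0719, 0.0336]
orientation: [0.735, 0.678, -0.0, 0.0]
force: [-1.0, 0.3, 1.2]
width: 0.424
grasp_force: 14.0
```

Run:
```python
from h import *
st=read_state();print(go(.612,-.041,st["eef_pos"][2]+.011,1.49))
```

```text
(array([-0.81,  1.58, -0.09]), np.float64(-0.001))
```

Call:
{"api": "jog_arm", "payload": {"steps": "0 0 0 0 1;0 0 -0.5 0 1;0 0 -0.95 0 1;-0.3 0.4 -0.95 0 1;-0.6 0.8 -0.95 0 1;-0.81 1 -0.95 0 1;-0.81 1 -0.95 0 1;-0.81 1 -0.95 0 1"}}

```text
t: 14.12
eef_pos: [0.5415, -0.0344, 0.1471]
orientation: [0.736, 0.677, -0.0, -0.0]
force: [0.7, 0.8, -0.9]
width: 0.415
grasp_force: 29.5
```

Call:
{"api": "jog_arm", "payload": {"steps": "0 0.4 0 0 1;0 0.58 0 0 1;0 0.58 0 0 1;0 0.58 0.4 0 1;0 0.58 0.7 0 1;0 0.58 0.86 0 1;0 0.58 0.86 0 1;0 0.58 0.86 0 0;0 0.58 0.86 0 -0.3;0 0.58 0.86 0 -0.3;0 0.58 0.4 0 -0.4;0 0.58 0 0 -0.4"}}

```text
t: 15.62
eef_pos: [0.6116, -0.0405, 0.149]
orientation: [0.736, 0.678, -0.0, -0.0]
force: [0.7, -0.2, 0.3]
width: 0.698
grasp_force: 0.0
```

Run:
```python
from h import *
print(go(.50,.1,.2,1.49))
```

```text
(array([ 1.09, -1.02, -0.43]), np.float64(-0.001))
```

Call:
{"api": "jog_arm", "payload": {"steps": "0.2 -0.3 -0.3 0 -1;0.6 -0.6 -0.43 0 -1;1 -1 -0.43 0 -1;1 -1 -0.43 0 -1;1 -1 -0.43 0 -1;1 -1 -0.43 0 -1"}}

```text
t: 16.38
eef_pos: [0.5027, 0.0881, 0.1989]
orientation: [0.736, 0.677, 0.0, 0.0]
force: [-0.2, 0.8, -0.3]
width: 0.999
grasp_force: 0.0
```

Run:
```python
from h import *
st=read_state();s=snapshot("wrist");save(s,"w5.png")
print(go(.434,.179,.063,1.49),st["eef_pos"])
```

```text
(array([ 0.71, -0.63,  1.13]), np.float64(-0.001)) [0.50270944 0.08814321 0.19888855]
```

View pics/w5.png

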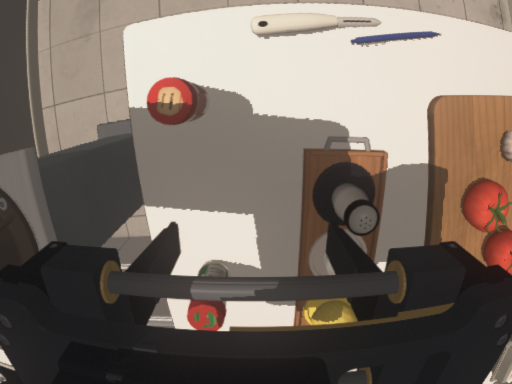

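The brown jar's cap, with its cream spot, is at (171,101). Pepper still stands on black.

Run:
```python
from h import *
st=read_state();s=snapshot("wrist")
print(wpix(s,st,171,101,.106).round(3))
print(go(.436,.179,.09,1.49))
```

```text
[0.438 0.182 0.106]
(array([ 0.71, -0.62,  0.91]), np.float64(-0.001))
```

Call:
{"api": "jog_arm", "payload": {"steps": "0.4 -0.4 0 0 -1;0.72 -0.62 0 0 -1;0.72 -0.62 0 0 -1;0.72 -0.62 0.4 0 -1;0.72 -0.62 0.8 0 -1;0.72 -0.62 1 0 -1;0.72 -0.62 1 0 1;0.72 -0.62 1 0 1;0.72 -0.62 1 0 1;0.72 -0.62 1 0 1;0.72 -0.62 1 0 1;0.72 -0.62 1 0 1"}}

```text
t: 17.98
eef_pos: [0.4349, 0.1812, 0.0792]
orientation: [0.735, 0.678, 0.0, 0.0]
force: [0.4, 0.5, 3.3]
width: 0.464
grasp_force: 30.0
```

Run:
```python
from h import *
st=read_state();print(go(.599,-.223,st["eef_pos"][2]+.011,1.49))
```

```text
(array([-3.25,  1.64, -0.09]), np.float64(-0.001))
```

Call:
{"api": "jog_arm", "payload": {"steps": "0 0 -0.4 0 1;0 0 -0.8 0 1;0 0 -1 0 1;-0.3 0.2 -1 0 1;-0.7 0.4 -1 0 1;-1 0.5 -1 0 1;-1 0.5 -1 0 1"}}

```text
t: 18.85
eef_pos: [0.4851, 0.0547, 0.1988]
orientation: [0.737, 0.676, -0.0, -0.0]
force: [-0.8, -0.3, -1.8]
width: 0.466
grasp_force: 30.0
```

Call:
{"api": "jog_arm", "payload": {"steps": "0 0 -0.15 0 1;-0.5 0.25 -0.15 0 1;-1 0.5 -0.15 0 1;-1 0.5 -0.15 0 1;-1 0.5 -0.15 0 1"}}

```text
t: 19.48
eef_pos: [0.5344, -0.0674, 0.2166]
orientation: [0.736, 0.677, -0.0, -0.001]
force: [0.4, 1.1, -2.0]
width: 0.463
grasp_force: 30.0
```

Call:
{"api": "jog_arm", "payload": {"steps": "-0.5 0.25 0 0 1;-1 0.5 0 0 1;-1 0.5 0 0 1;-1 0.5 0 0 1"}}

```text
t: 19.98
eef_pos: [0.5844, -0.1909, 0.2167]
orientation: [0.735, 0.678, -0.0, -0.001]
force: [0.0, -0.4, -1.6]
width: 0.461
grasp_force: 30.0
```

Run:
```python
from h import *
st=read_state();s=snapshot("wrist");save(s,"w6.png")
print(go(.599,-.223,.0905,1.49))
```

```text
(array([-0.26,  0.14,  1.05]), np.float64(0.0))
```

View pics/w6.png

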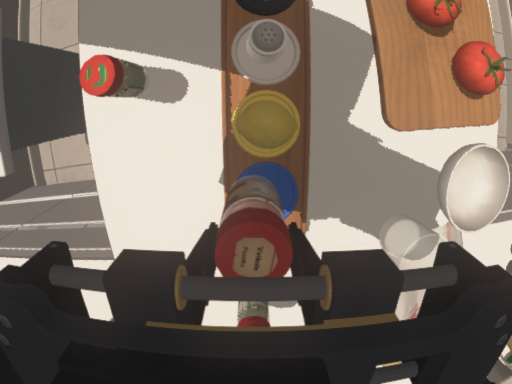

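The jar is in the grip. The lemon sits in yellow at (266,124) and salt on white at (267,45), both fine. Lowering onto blue.

Call:
{"api": "jog_arm", "payload": {"steps": "-0.26 0.14 0 0 1;-0.26 0.14 0 0 1;-0.26 0.14 0.4 0 1;-0.26 0.14 0.8 0 1;-0.26 0.14 0.95 0 1;-0.26 0.14 0.95 0 1"}}

```text
t: 20.78
eef_pos: [0.5988, -0.2238, 0.103]
orientation: [0.735, 0.678, -0.0, -0.001]
force: [1.1, -0.3, -0.7]
width: 0.463
grasp_force: 30.0
```

Run:
```python
from h import *
print(go(.599,-.223,.0905,1.49))
```

```text
(array([0.01, 0.  , 0.1 ]), np.float64(-0.0))
```

Call:
{"api": "jog_arm", "payload": {"steps": "0 0 0.06 0 1;0 0 0.1 0 1;0 0 0.1 0 1;0 0 0.1 0 0;0 0 0.1 0 -0.3;0 0 0.1 0 -0.4;0 0 -0.3 0 -0.4;0 0 -0.9 0 -0.4;0 0 -1 0 -0.4;-0.3 -0.8 -1 0 -0.4;-0.4 -1 -1 0 -0.4;-0.4 -1 -1 0 -0.4"}}

```text
t: 22.28
eef_pos: [0.4727, -0.2636, 0.2237]
orientation: [0.736, 0.677, -0.0, 0.0]
force: [0.4, 0.4, -0.3]
width: 0.701
grasp_force: 0.0
```

Run:
```python
from h import *
s=snapshot("top");t=snapshot("wrist")
a=cv2.resize(s["frame"][145:265,110:400,::-1],(725,300),interpolation=cv2.INTER_CUBIC)
b=snapshot("scene")["frame"][120:320,140:380,::-1];b=cv2.resize(b,(360,300))
w=cv2.resize(t["frame"][:,:,::-1],(365,300))
cv2.imwrite("pics/end.png",np.vstack([a,np.hstack([b,w])]))
```

```text
(no output)
```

View pics/end.png

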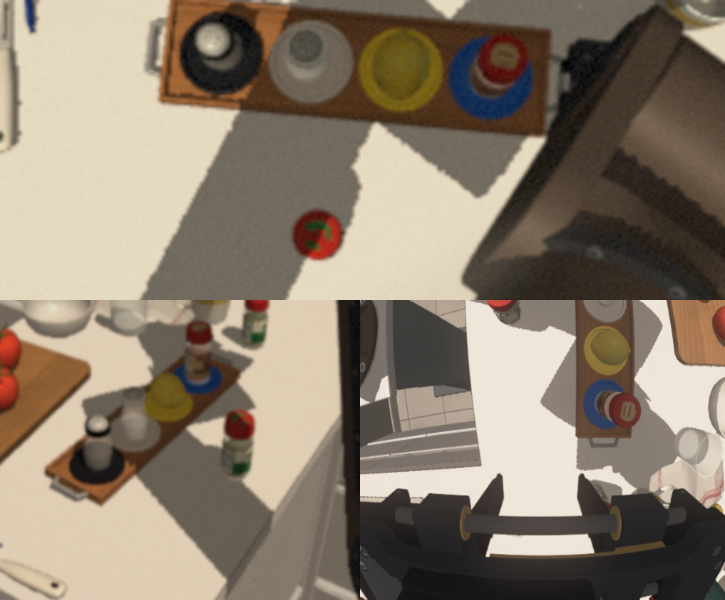

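All four stand or lie on their coasters and both green jars are upright. One numeric check against the coaster centres from the same picture.

Run:
```python
from h import *
s=snapshot("top")
for n,u,v,z,c in [("pep",212,40,.1,(222,53)),("salt",306,44,.1,(311,62)),("lem",401,67,.05,(401,70)),("brown",502,58,.116,(491,77))]:
    p=pix2w(s,110+u/2.5,145+v/2.5,z);q=pix2w(s,110+c[0]/2.5,145+c[1]/2.5,.017);print(n,p.round(3),q.round(3),(1e3*(p-q)[:2]).round())
```

```text
pep [0.61  0.046 0.1  ] [0.615 0.049 0.017] [-5. -3.]
salt [ 0.608 -0.041  0.1  ] [ 0.607 -0.042  0.017] [1. 0.]
lem [ 0.598 -0.132  0.05 ] [ 0.601 -0.133  0.017] [-3.  1.]
brown [ 0.595 -0.221  0.116] [ 0.595 -0.224  0.017] [-0.  3.]
```

All within 6 mm.

```bash
python3 -c "from rig import hand_in;print(hand_in())"
```

```text
the job is handed in; nothing more can be done
None
```

The job is handed in, with no verdict returned: pepper, salt, brown-label jar and lemon are on their black, white, blue and yellow coasters, each within about 6 mm of centre in the last image, and both green jars look upright; I never touched them.

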